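Check a sensor pocket's depth with the depth rod

TASK

Slide the yellow-headed depth rod (the one with the orange band) down into the pocket of the finned housing on the yellow fixture plate until it bottoms; do not let it drop in. Leave the rod standing in the pocket and read it: if the orange band has vanished into the pocket, push the black tally slide on the yellow plate all the way to the green end; if the band is still showing, all the way to the red end.

Things in the scene. Friction and masses are not known exactly. Their poses are not given: they have to be found in the camera images.
- depth_rod: Loose steel rod, 132 mm long, 0.19 kg, upright in a dark two-hole stand (40 mm tall, holes 30 mm deep, 80 mm apart; the other holds a same-sized blue-headed pin without band). Origin: centre of its lower tip; z up the rod. Shank 16 mm thick, its last 9 mm tapered to an 8 mm flat tip; orange band 42 to 54 mm above the tip; yellow head 26 mm thick, 100 to 132 mm above the tip: grip here.
- pocket_a: Finned round aluminium housing, fixed, 72 mm across, 80 mm tall; round blind bore 22 mm wide down its centre. Origin: centre of the underside, 8 mm above the table; z up. One of two alike outside: one bore is 62 mm deep, the other 32, not told which. Measure the one on the yellow plate: at the start 110 to 120 mm from the slide; the other, on a grey pad, over 180.
- pocket_b: The second finned housing: as pocket_a in all but the depth of its bore. Either of the two may be the one on the yellow plate.
- tally (a joint): Position of the black tally slide along its track, in m: 0 at the red end, 0.12 at the green end. Starts near the middle and stays where it is left (about 1.5 N friction).
- tally_top (a point): Centre of the top of the slide's black grip, 62 mm above the table. The grip is 28 mm along this frame's x, 20 mm along y, and stands 40 mm above its 40 mm wide track, whose top is 22 mm above the table. y points along the track to the green end. The housing to measure stands 115 mm off the track's middle, on the +x side.
Mind the look-alikes: they are no part of the job. Leave any turquoise or white look-alike of the depth_rod alone.

How it is judged:
By the outcome, as a careful person would: the job done as asked, in the order asked, and still so for the second after the job is handed in, with the robot touching nothing.
It also fails if it takes over 50 s, if anything falls off the work surface, if the arm or the gripper's body presses on something with over 40 N, if the wrist force passes 120 N, or if a joint passes its speed limit or range.

ROBOT

A 7-joint arm with a two-finger parallel gripper is mounted at the origin on the work surface. World frame = base frame: x ahead of the robot, y to its left, z up, the work surface at z = 0. Lengths are in m, angles in rad, forces in N, time in s.
With the tool pointing down it reaches from about 0.4 to 0.85 m from the base axis. Payload 4.5 kg.
Tool frame: the origin (TCP) lies between the finger pads; the fingertips stand 8 mm ahead of it and the grasp point (between the pads) lies 11 mm behind it; z points along the fingers, y is the direction in which the jaws open and shut (so a half turn about z gives the same grasp; the last joint's range is limited). The gripper opens to 88 mm and grips with 3 to 60 N. Pads are 18 mm wide; open, the fingers measure 123 mm over their backs; the gripper's body (75 mm by 187 mm) begins 45 mm behind the grasp point.
Start: joints at [-1.132, 0.689, -0.195, 1.565, 0.157, 0.902, -0.215], TCP at [0.246, 0.575, 0.213] pointing down, gripper open.
Joint ranges: [-3.01, 3.01], [-0.46, 2.08], [-1.47, 1.51], [0.13, 2.56], [-1, 4.14], [0.04, 2.09], [-2.66, 2.66]. Speed limits (rad/s): [2.57, 2.57, 3.14, 3.14, 3.14, 3.14, 3.14].

INTERFACE

Orientations are given as a unit quaternion [x, y, z, w].
In Python, from plant import r gives the robot as it stands.
- The arm moves only by the tool carry_out, never from a script. Its argument "commands" is a list that holds one entry, the list of rows, each a list of 7 numbers: the turn, a rotation vector about the tool's x, y, z in rad, then the shift along the tool's x, y, z in cm, then the finger opening in cm, from 0 to 8.81. A call has 1 to 10 rows; each row is the pose to reach, as a shift and turn from the pose commanded when the call began, along the tool's axes at that moment; what a row does not reach only later rows make up. A row lasts 1/12 s, in which the tool goes at most 41.7 mm and 7.16 degrees, less where a joint would pass 70% of its speed; a pose out of reach is approached as far as the arm can. A call with a gripper value outside its range is refused whole. The fingers move at their own pace and stop on an object; "force" is the grip in N (left out, the last holds). Time passes only in rows, so rows that repeat a pose let the fingers close. It gives the time, the measured TCP pose, the force and the opening at its end, in the units of the state.
- r.get_state(): the state, without advancing time (a new reading comes with each control period).
- r.snapshot(name): name is "scene" or "top" or "wrist"; returns a dict with "pixels" (480x640x3 uint8, red, green, blue), "mtx" (3x3 intrinsics, pixels), "xyz" and "rotation" of the camera in the world. Camera axes: x right, y down, z forward; pixel columns grow to the right and rows downward; lengths in m; the calibration is good to about 2 mm. A picture is of the moment at which its call begins. There is no depth.
- r.finish_job(): hands the job in, once; it reports no verdict.
The state is a dict: "clock": time; "q": joint angles; "qd": joint speeds; "joint_torque": joint torques, N m; "tool_pos": TCP position; "eef_rot": TCP orientation; "contact_force": force on the tool from outside, world axes, zero at the start; "moment": the same for the moment, N m; "opening": opening from 0.0 (shut) to 1.0 (fully open).
Only numpy, scipy, OpenCV 4.12 (cv2) and the standard library are available. Lean on these libraries where they do the work, as an engineer would, in place of code of your own. Each camera call takes 0.05 s, during which the arm holds its last target.

## Working session

There is one attempt and no reset: what is moved stays moved. The work goes in short steps, Python scripts to look and compute and a tool call to move; the robot and the scene stay as the last step left them, time stands still between calls to the robot, and variables do not carry over. Pictures are saved under pics/ and viewed, and the job is handed in when it is done.

Besides the shell and the picture viewer there is one more tool, called after ">>>" by a JSON object that holds its "name" and its "arguments". carry_out: Moves the arm, as the interface text tells. Its arguments: {"type":"object","properties":{"commands":{"type":"array"},"force":{"type":"number"}},"required":["commands"]}

```bash
mkdir -p pics; ls; cat > h.py <<'E'
import numpy as np, cv2, pickle
from plant import r
def snap(name,fn):
    s=r.snapshot(name); cv2.imwrite('pics/'+fn+'.png',s['pixels'][:,:,::-1]); pickle.dump(s,open('pics/'+fn+'.pkl','wb')); return s
def load(fn): return pickle.load(open('pics/'+fn+'.pkl','rb'))
def Rm(s):
    R=np.array(s['rotation'])
    if R.shape!=(3,3):
        from scipy.spatial.transform import Rotation; R=Rotation.from_quat(R).as_matrix()
    return R
def ray(s,u,v):
    d=Rm(s)@np.linalg.inv(np.array(s['mtx']))@np.array([u,v,1.]); return np.array(s['xyz']),d/np.linalg.norm(d)
def onz(s,u,v,z):
    o,d=ray(s,u,v); return o+d*(z-o[2])/d[2]
def proj(s,p):
    c=Rm(s).T@(np.array(p)-np.array(s['xyz'])); k=np.array(s['mtx'])@c; return k[:2]/k[2]
E
python3 - <<'E'
from h import *
for n in ['scene','top','wrist']:
    s=snap(n,n+'0'); print(n,s['xyz'],np.round(Rm(s),3).tolist(),np.array(s['mtx']).tolist())
print(r.get_state())
E
```

```text
pics
scene [ 0.95380082 -0.33408051  0.79564402] [[0.593, 0.647, -0.479], [0.805, -0.468, 0.366], [0.013, -0.603, -0.798]] [[498.5402364515221, 0.0, 328.1441036438483], [0.0, 498.5402364515221, 242.0256041429942], [0.0, 0.0, 1.0]]
top [0.39445825 0.00988515 1.09491866] [[-0.021, -0.994, 0.109], [-1.0, 0.021, -0.0], [-0.002, -0.109, -0.994]] [[467.1314692355222, 0.0, 325.00142802210075], [0.0, 467.1314692355222, 241.1228708227843], [0.0, 0.0, 1.0]]
wrist [0.1763118  0.60313169 0.38445729] [[0.394, 0.878, 0.27], [0.919, -0.376, -0.118], [-0.002, 0.295, -0.956]] [[336.29551407838335, 0.0, 324.02131174557707], [0.0, 336.29551407838335, 239.0821514524285], [0.0, 0.0, 1.0]]
{'clock': 0.15, 'q': array([-1.1322196 ,  0.68981974, -0.19451929,  1.56607802,  0.15730231,
        0.90248158, -0.21507386]), 'qd': array([-0.0011113 , -0.00214465, -0.00264275, -0.00199039, -0.00105871,
       -0.00029018, -0.00032573]), 'joint_torque': array([-1.86796082e-03, -5.27861488e+01, -1.26845587e+00, -1.53586757e+01,
       -5.24606137e-02,  3.91888156e-03,  1.25059742e-04]), 'tool_pos': array([0.24597326, 0.57401398, 0.21188357]), 'eef_rot': array([ 2.00968645e-01,  9.79597425e-01, -6.93101151e-04, -8.94477489e-05]), 'contact_force': array([ 0.25318596,  0.05046407, -0.55411906]), 'moment': array([0.00335808, 0.01307595, 0.02070348]), 'opening': 1.003926056725908}
```

View pics/scene0.png

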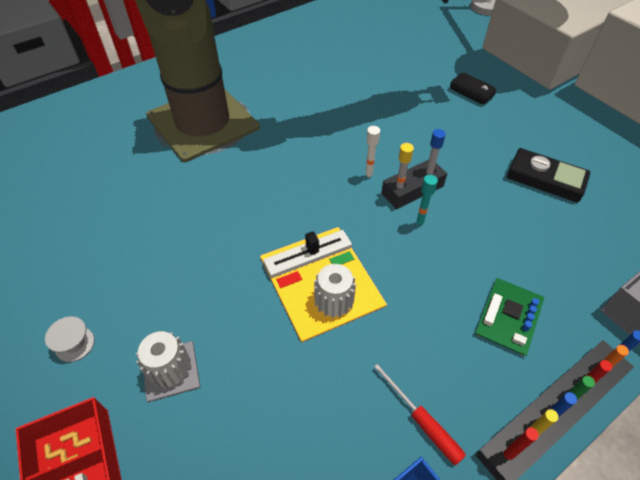

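View pics/top0.png

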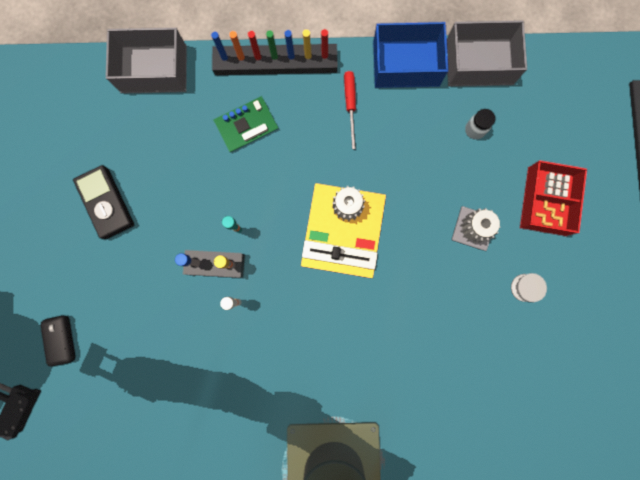

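View pics/wrist0.png

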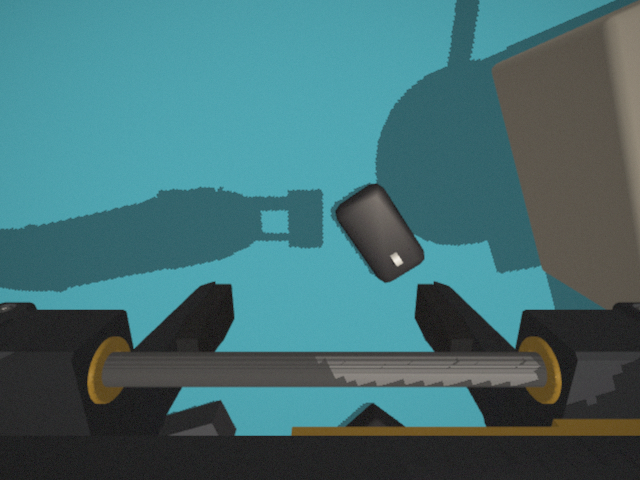

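Candidates for the rod: yellow head in the dark stand (scene 406,153; top 220,262), blue pin in the same stand (438,138; 182,260), and free-standing white (373,130; 228,303) and turquoise (429,183; 230,223) look-alikes. The yellow one in the stand with an orange band fits. For the housing, the one on the yellow plate (scene 335,285; top 349,201) is the one to measure. I'll confirm these in crops and measure.

```bash
python3 - <<'E'
from h import *
t=load('top0')['pixels'];s=load('scene0')['pixels']
a=cv2.resize(s[120:240,350:470],(400,400),interpolation=cv2.INTER_CUBIC)
b=cv2.resize(t[180:290,290:400],(400,400),interpolation=cv2.INTER_CUBIC)
cv2.imwrite('pics/crop0.png',np.hstack([a,b])[:,:,::-1])
S=load('scene0');T=load('top0')
def tri(ua,ub):
    o1,d1=ray(T,*ua);o2,d2=ray(S,*ub)
    A=np.stack([d1,-d2],1);x,*_=np.linalg.lstsq(A,o2-o1,rcond=None)
    p,q=o1+d1*x[0],o2+d2*x[1];return (p+q)/2,np.linalg.norm(p-q)
def blob(s,lo,hi,box):
    h=cv2.cvtColor(s['pixels'],cv2.COLOR_RGB2HSV);m=cv2.inRange(h,lo,hi);k=np.zeros_like(m);x0,y0,x1,y1=box;k[y0:y1,x0:x1]=m[y0:y1,x0:x1]
    n,l,st,c=cv2.connectedComponentsWithStats(k);i=1+np.argmax(st[1:,4]);return c[i],st[i]
for nm,lo,hi,bt,bs in [('yellowhead',(20,120,80),(35,255,255),(200,245,240,280),(390,135,420,170)),
  ('bluehead',(105,120,60),(125,255,255),(165,245,198,275),(425,120,450,155)),
  ('green',(45,100,50),(80,255,255),(300,220,335,250),(325,245,365,275)),('red',(0,120,80),(8,255,255),(350,230,385,255),(270,265,310,295)),('red2',(172,120,80),(180,255,255),(350,230,385,255),(270,265,310,295))]:
    try:
        x,y=blob(T,lo,hi,bt),blob(S,lo,hi,bs);print(nm,x[0],x[1],y[0],y[1],tri(x[0],y[0]), onz(T,*x[0],.008),onz(S,*y[0],.008))
    except Exception as e: print(nm,e)
E
```

```text
yellowhead [220.90604027 261.62416107] [214 256  15  12 149] [405.48198198 152.46846847] [399 143  14  20 222] (array([0.46247615, 0.22706269, 0.12407409]), np.float64(0.00018328508763508752)) [0.47067069 0.25311302 0.008     ] [0.3775089  0.32394785 0.008     ]
bluehead [182.1025641  259.43589744] [175 253  16  13 156] [437.44700461 138.19815668] [431 129  15  20 217] (array([0.46865858, 0.30786654, 0.12374613]), np.float64(0.0005685335259521178)) [0.47770128 0.34364495 0.008     ] [0.38494891 0.41811662 0.008     ]
green [318.24836601 235.65359477] [309 231  19  11 153] [342.11111111 258.15204678] [330 252  24  12 171] (array([0.52726812, 0.02562591, 0.00687998]), np.float64(0.0012145911938558096)) [0.52678942 0.02510628 0.008     ] [0.52818389 0.02563959 0.008     ]
red [364.92156863 243.43137255] [356 239  19  10 153] [288.79126214 279.17961165] [277 272  25  16 206] (array([ 0.50644671, -0.08381348,  0.00552159]), np.float64(0.00020021458377368013)) [ 0.50614062 -0.08368603  0.008     ] [ 0.5079026 -0.0845137  0.008    ]
red2 attempt to get argmax of an empty sequence
```

View pics/crop0.png

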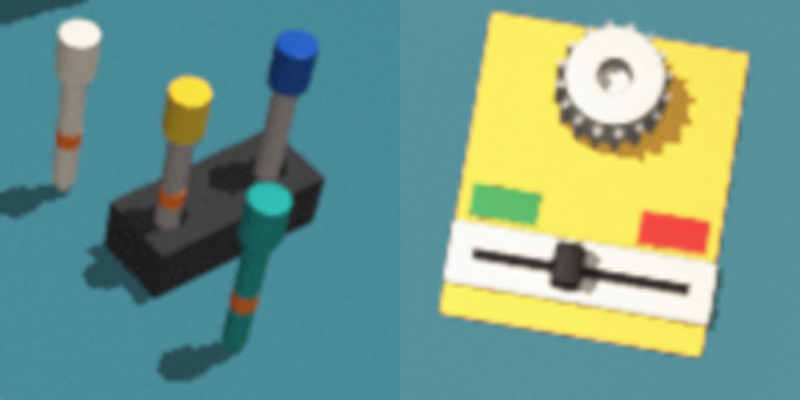

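Crop confirms: the yellow head with the orange band stands in the stand next to the blue pin, and the white finned housing with bore (top ≈349,201) is on the yellow plate with the green end at left and the red at right in the top view.

```bash
cat >> h.py <<'E'
from scipy.spatial.transform import Rotation as Ro
def go(p,yaw=None):
    """shift (cm) and turn in tool axes; yaw = world angle of tool y, deg"""
    st=r.get_state();R=Ro.from_quat(st['eef_rot'])
    d=R.inv().apply(np.array(p)-st['tool_pos'])*100
    if yaw is None: rv=np.zeros(3)
    else:
        y=np.radians(yaw);Y=[np.cos(y),np.sin(y),0];Z=[0,0,-1];X=np.cross(Y,Z)
        rv=(R.inv()*Ro.from_matrix(np.stack([X,Y,Z],1))).as_rotvec()
    print('turn',rv.round(3),'shift',d.round(2),'at',st['tool_pos'].round(4),'t',st['clock'],'F',st['contact_force'].round(2),'open',round(st['opening'],3))
E
python3 - <<'E'
from h import *
go([.4625,.227,.213],79.2)
T=load('top0');S=load('scene0')
for s,box,nm in[(T,(325,180,372,222),'T'),(S,(312,258,360,320),'S')]:
    x0,y0,x1,y1=box;im=s['pixels'][y0:y1,x0:x1]
    h=cv2.cvtColor(im,cv2.COLOR_RGB2HSV)
    m=((h[...,1]<40)&(h[...,2]>190)).astype(np.uint8)
    cs,hi=cv2.findContours(m,cv2.RETR_CCOMP,cv2.CHAIN_APPROX_NONE)
    for c,q in zip(cs,hi[0]):
        if len(c)>8:
            e=cv2.fitEllipse(c);u=(e[0][0]+x0,e[0][1]+y0);print(nm,'hole' if q[3]>=0 else 'out',np.round(u,1),np.round(e[1],1),onz(s,*u,.088).round(4))
    h=cv2.cvtColor(s['pixels'],cv2.COLOR_RGB2HSV)
E
```

```text
turn [-0.001 -0.    -0.216] shift [-33.57 -23.37  -0.08] at [0.246  0.574  0.2119] t 0.15 F [ 0.25  0.05 -0.55] open 1.004
T out [348.4 200.1] [25.9 27.1] [ 0.594  -0.0435  0.088 ]
T hole [348.3 199.2] [ 8.6 11.1] [ 0.5959 -0.0433  0.088 ]
S out [335.  278.5] [28.2 33.6] [ 0.5976 -0.0461  0.088 ]
S hole [335. 278.] [12.  14.2] [ 0.5969 -0.0455  0.088 ]
```

>>> {"name": "carry_out", "arguments": {"commands": [[[0,0,-0.1,-3.4,-2.3,0,5.5],[0,0,-0.2,-6.8,-4.7,0,5.5],[0,0,-0.216,-10.2,-7.0,0,5.5],[0,0,-0.216,-13.6,-9.4,0,5.5],[0,0,-0.216,-17,-11.8,0,5.5],[0,0,-0.216,-20.4,-14.2,0,5.5],[0,0,-0.216,-23.8,-16.6,0,5.5],[0,0,-0.216,-27.2,-19,0,5.5],[0,0,-0.216,-30.4,-21.2,0,5.5],[0,0,-0.216,-33.6,-23.4,0,5.5]]], "force": 35}}

```text
clock: 0.98
tool_pos: [0.4635, 0.225, 0.2124]
eef_rot: [0.094, 0.996, -0.0, -0.0]
contact_force: [0.9, 0.5, 0.1]
opening: 0.624
```

>>> {"name": "carry_out", "arguments": {"commands": [[[0,0,0,0,0,0,5.5],[0,0,0,0,0,0,5.5]]]}}

```text
clock: 1.15
tool_pos: [0.4642, 0.2241, 0.2122]
eef_rot: [0.097, 0.995, -0.001, 0.0]
contact_force: [-0.4, 1.4, -0.5]
opening: 0.625
```

```bash
python3 - <<'E'
from h import *
go([.4625,.227,.213],79.2)
snap('wrist','w1'); snap('scene','s1');snap('top','t1')
E
```

```text
turn [-0.001  0.    -0.007] shift [ 0.22  0.26 -0.08] at [0.4642 0.2241 0.2122] t 1.15 F [-0.43  1.39 -0.54] open 0.625
```

View pics/w1.png

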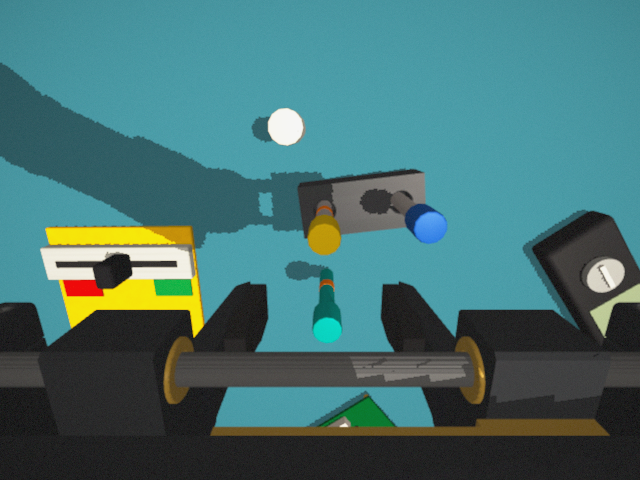

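View pics/s1.png

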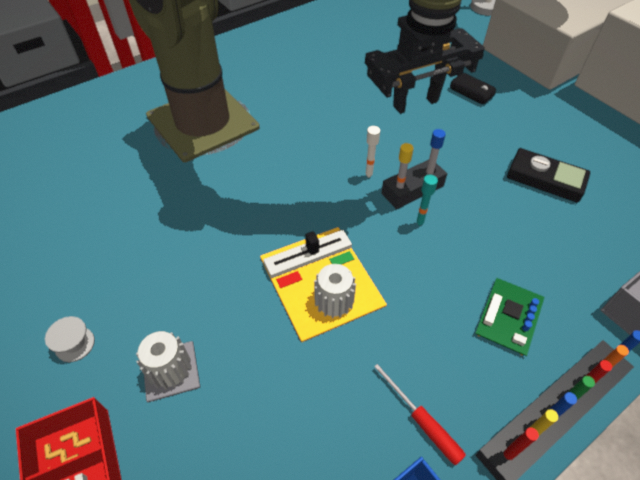

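```bash
python3 - <<'E'
from h import *
p=r.get_state()['tool_pos']
for n in['w1','s1','t1']:
    s=load(n); print(n,s['xyz'],proj(s,p),proj(s,[.4625,.227,.142]),proj(s,[.4625,.227,.113]))
w=load('w1')
m=cv2.inRange(cv2.cvtColor(w['pixels'],cv2.COLOR_RGB2HSV),(18,150,120),(32,255,255));m[:, :280]=0;m[:200]=0;m[260:]=0;m[:,370:]=0
c=max(cv2.findContours(m,0,1)[0],key=cv2.contourArea);print(cv2.boundingRect(c))
e=cv2.fitEllipse(c);print(e,onz(w,*e[0],.142))
E
```

```text
w1 [0.38974006 0.23799216 0.38486244] [333.4291383  272.86184065] [329.07437944 237.38681339] [328.6375023 227.3481729]
s1 [ 0.95380082 -0.33408051  0.79564402] [412.63308105 115.67920077] [406.78030545 145.55327658] [404.7488443  156.66116494]
t1 [0.39445825 0.00988515 1.09491866] [209.66415054 258.88585504] [219.01292213 261.06563019] [222.14741774 261.9812552 ]
(308, 215, 33, 40)
((323.9664611816406, 234.77999877929688), (31.714649200439453, 39.75813293457031), 1.1462315320968628) [0.45974068 0.22361879 0.142     ]
```

View pics/t1.png

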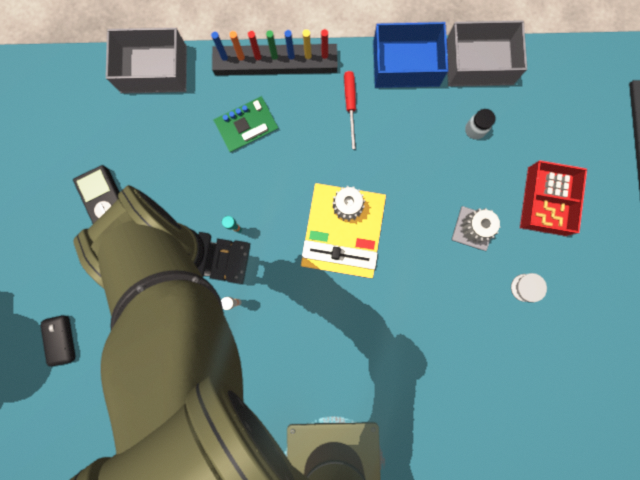

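```bash
python3 - <<'E'
from h import *
s=load('s1');a=s['pixels'][40:200,340:500].copy()
a=cv2.resize(a,(560,560),interpolation=cv2.INTER_CUBIC)
st=r.get_state();R=Ro.from_quat(st['eef_rot'])
for o in [(0,.0275,.008),(0,-.0275,.008),(0,0,0)]:
    p=proj(s,st['tool_pos']+R.apply(o));print(p);cv2.circle(a,tuple(int(v) for v in (p-[340,40])*3.5),4,(255,0,0),-1)
cv2.imwrite('pics/c1.png',a[:,:,::-1])
E
```

```text
[424.72951103 115.1159369 ]
[399.0406351  123.33396439]
[412.63308105 115.67920077]
```

View pics/c1.png

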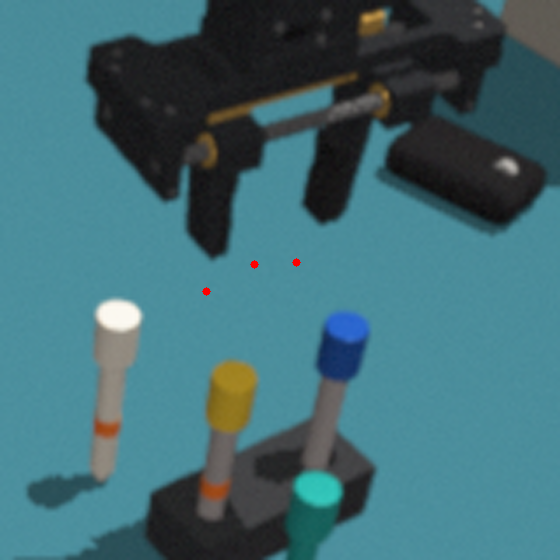

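```bash
python3 - <<'E'
from h import *
s=load('s1');w=load('w1');t=load('t1')
st=r.get_state();print(st['q'],st['clock'],st['tool_pos'],st['eef_rot'],st['opening']);R=Ro.from_quat(st['eef_rot'])
for o in [(0,.0275,.008),(0,-.0275,.008),(0,0,-.011)]:
    print(proj(w,st['tool_pos']+R.apply(o)))
print(proj(s,[0,0,0]),proj(t,[0,0,0]))
w0=load('wrist0');print(Rm(w).T@(st['tool_pos']-w['xyz']),Rm(w0).T@(np.array([0.24597326, 0.57401398, 0.21188357])-w0['xyz']))
snap('scene','s2');snap('wrist','w2')
a=cv2.resize(load('s2')['pixels'][40:200,340:500],(560,560));cv2.imwrite('pics/c2.png',a[:,:,::-1])
a=load('w2')['pixels'][200:400,200:450];cv2.imwrite('pics/c3.png',cv2.resize(a,None,fx=2.5,fy=2.5)[:,:,::-1])
E
```

```text
[-0.3512689   0.55621933 -0.31043774  1.8889758   0.2417856   0.73255695
  0.58586515] 1.3 [0.46197346 0.22865093 0.21252475] [ 9.30499816e-02  9.95661261e-01  5.12204874e-04 -3.02538373e-04] 0.6241113625905683
[380.8738394  267.05068956]
[285.39086386 267.80811201]
[333.93521021 281.10329384]
[202.00115763 121.44649175] [334.11235196 469.47775329]
[0.00520579 0.01869187 0.18608792] [0.00110635 0.0213251  0.18715305]
```

View pics/c2.png

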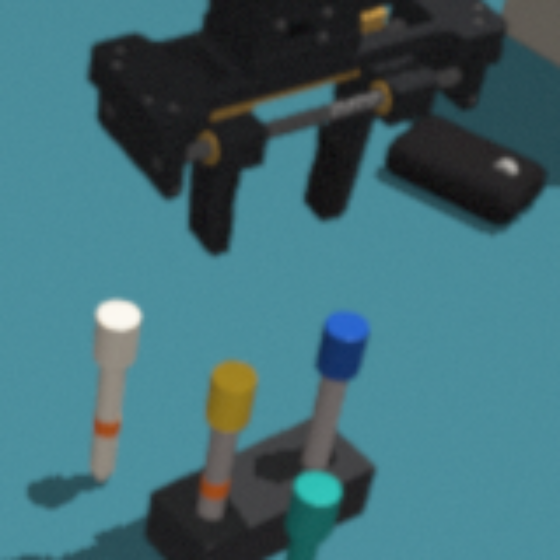

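View pics/c3.png

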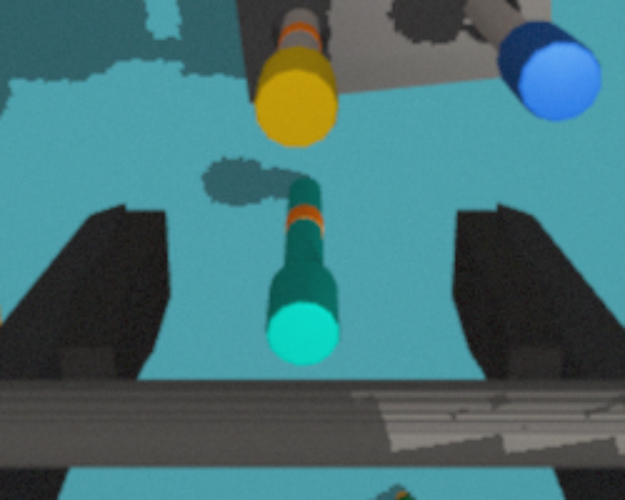

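```bash
python3 - <<'E'
from h import *
s=load('s2');w=load('w2')
st=r.get_state();print(st['tool_pos'],st['clock']);R=Ro.from_quat(st['eef_rot'])
for k in [.008,-.005,-.015,-.02,-.025,-.03,-.035]:
    print(k,[proj(c,st['tool_pos']+R.apply((0,y,k))).round(1).tolist() for c in(s,w) for y in(.0275,-.0275)])
E
```

```text
[0.46187288 0.22886873 0.21255389] 1.4
0.008 [[424.8, 115.0], [399.1, 123.3], [373.4, 272.2], [278.5, 272.3]]
-0.005 [[426.0, 109.3], [400.0, 117.5], [376.8, 281.5], [275.4, 281.6]]
-0.015 [[426.9, 104.8], [400.7, 113.0], [379.7, 289.5], [272.7, 289.6]]
-0.02 [[427.4, 102.5], [401.1, 110.7], [381.3, 293.9], [271.3, 294.0]]
-0.025 [[427.8, 100.2], [401.5, 108.4], [382.9, 298.6], [269.7, 298.6]]
-0.03 [[428.3, 97.9], [401.8, 106.1], [384.7, 303.5], [268.1, 303.5]]
-0.035 [[428.8, 95.5], [402.2, 103.8], [386.6, 308.7], [266.4, 308.8]]
```

```bash
python3 - <<'E'
from h import *
w=load('w2');h=cv2.cvtColor(w['pixels'],cv2.COLOR_RGB2HSV)
def bl(lo,hi,box):
    m=cv2.inRange(h,lo,hi);k=np.zeros_like(m);x0,y0,x1,y1=box;k[y0:y1,x0:x1]=m[y0:y1,x0:x1]
    n,l,st,c=cv2.connectedComponentsWithStats(k);i=1+np.argmax(st[1:,4]);return c[i].round(1),st[i]
print('green',bl((45,100,50),(80,255,255),(120,270,200,300)),proj(w,[.5273,.0256,.008]))
print('red',bl((0,120,80),(8,255,255),(40,270,130,305)),proj(w,[.5064,-.0838,.008]))
print('yel',bl((18,150,80),(35,255,255),(290,200,360,260)),proj(w,[.4625,.227,.142]),proj(w,[.4625,.227,.124]))
print('blue',bl((100,150,60),(125,255,255),(390,190,460,260)),proj(w,[.4687,.3079,.142]),proj(w,[.4687,.3079,.124]))
E
```

```text
green (array([168.3, 288.5]), array([149, 281,  39,  16, 582], dtype=int32)) [171.99072693 287.15403287]
red (array([ 76.9, 288. ]), array([ 59, 280,  40,  16, 529], dtype=int32)) [ 81.16047655 286.97804714]
yel (array([318.2, 238.2]), array([ 302,  219,   33,   39, 1054], dtype=int32)) [323.20967465 241.4085974 ] [323.25164551 234.73141891]
blue (array([419.8, 228.3]), array([ 400,  209,   41,   40, 1214], dtype=int32)) [430.64096328 230.0801979 ] [423.82787727 224.06196347]
```

>>> {"name": "carry_out", "arguments": {"commands": [[[0,0,0,0,-0.3,2,5.5],[0,0,0,0,-0.3,4,5.5],[0,0,0,0,-0.3,6,5.5],[0,0,0,0,-0.3,8,5.5],[0,0,0,0,-0.3,9,5.5],[0,0,0,0,-0.3,9.9,5.5],[0,0,0,0,-0.3,9.9,5.5],[0,0,0,0,-0.3,9.9,5.5]]]}}

```text
clock: 2.07
tool_pos: [0.4622, 0.2247, 0.1137]
eef_rot: [0.094, 0.996, 0.0, 0.0]
contact_force: [0.1, -0.0, 0.6]
opening: 0.621
```

```bash
python3 - <<'E'
from h import *
a=snap('scene','s3')['pixels'];snap('wrist','w3')
a=cv2.resize(a[60:220,340:500],(560,560));b=cv2.resize(load('w3')['pixels'][180:400,220:440],(560,560))
cv2.imwrite('pics/c4.png',cv2.resize(np.hstack([a,b]),(800,400))[:,:,::-1])
go([.4625,.227,.113],79.2)
E
```

```text
turn [ 0.001  0.001 -0.   ] shift [0.07 0.22 0.13] at [0.4628 0.2247 0.1143] t 2.1667 F [-0.18 -0.16  0.48] open 0.625
```

View pics/c4.png

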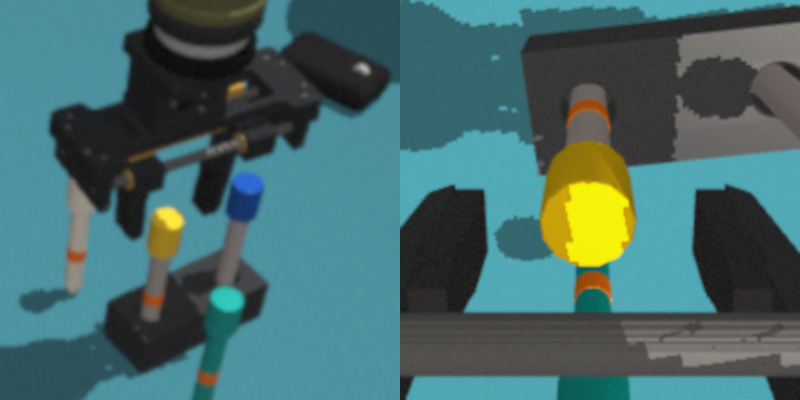

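>>> {"name": "carry_out", "arguments": {"commands": [[[0,0,0,0,0,0.7,5.5],[0,0,0,0,0,1.3,5.5],[0,0,0,0,0,1.8,5.5],[0,0,0,0,0,1.8,5.5],[0,0,0,0,0,1.8,5.5]]]}}

```text
clock: 2.58
tool_pos: [0.462, 0.224, 0.0951]
eef_rot: [0.094, 0.996, -0.0, -0.0]
contact_force: [0.2, 0.2, 0.7]
opening: 0.626
```

```bash
python3 - <<'E'
from h import *
a=snap('scene','s4')['pixels'];snap('wrist','w4')
a=cv2.resize(a[60:220,340:500],(560,560));b=cv2.resize(load('w4')['pixels'][180:400,220:440],(560,560))
cv2.imwrite('pics/c5.png',cv2.resize(np.hstack([a,b]),(800,400))[:,:,::-1])
go([.4625,.227,.113],79.2)
E
```

```text
turn [ 0. -0. -0.] shift [ 0.03  0.28 -1.75] at [0.4623 0.2242 0.0955] t 2.6833 F [ 0.56 -0.49  0.28] open 0.623
```

View pics/c5.png

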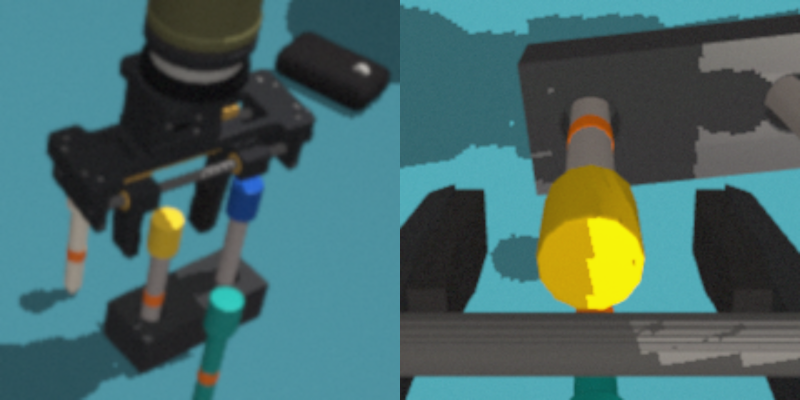

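>>> {"name": "carry_out", "arguments": {"commands": [[[0,0,0,-0.3,0,0.4,5.5],[0,0,0,-0.3,0,0.8,5.5],[0,0,0,-0.3,0,0.8,5.5],[0,0,0,-0.3,0,0.8,5.5]]]}}

```text
clock: 3.02
tool_pos: [0.4651, 0.2235, 0.0872]
eef_rot: [0.094, 0.996, -0.0, -0.0]
contact_force: [-0.6, 0.2, 0.3]
opening: 0.624
```

>>> {"name": "carry_out", "arguments": {"commands": [[[0,0,0,0,0,0,4],[0,0,0,0,0,0,3],[0,0,0,0,0,0,2],[0,0,0,0,0,0,2],[0,0,0,0,0,0,2],[0,0,0,0,0,0,2],[0,0,0,0,0,0,2],[0,0,0,0,0,0,2]]], "force": 30}}

```text
clock: 3.68
tool_pos: [0.4653, 0.2237, 0.0876]
eef_rot: [0.094, 0.996, 0.0, 0.0]
contact_force: [0.0, -0.0, 0.9]
opening: 0.281
```

```bash
python3 - <<'E'
from h import *
a=snap('scene','s5')['pixels'];snap('wrist','w5')
a=cv2.resize(a[60:220,340:500],(560,560));b=cv2.resize(load('w5')['pixels'][180:400,220:440],(560,560))
cv2.imwrite('pics/c6.png',cv2.resize(np.hstack([a,b]),(800,400))[:,:,::-1])
go([.4625,.227,.113],79.2)
E
```

```text
turn [ 0.  0. -0.] shift [ 0.34  0.27 -2.54] at [0.4653 0.2237 0.0876] t 3.7833 F [-0.23 -0.1   0.77] open 0.283
```

View pics/c6.png

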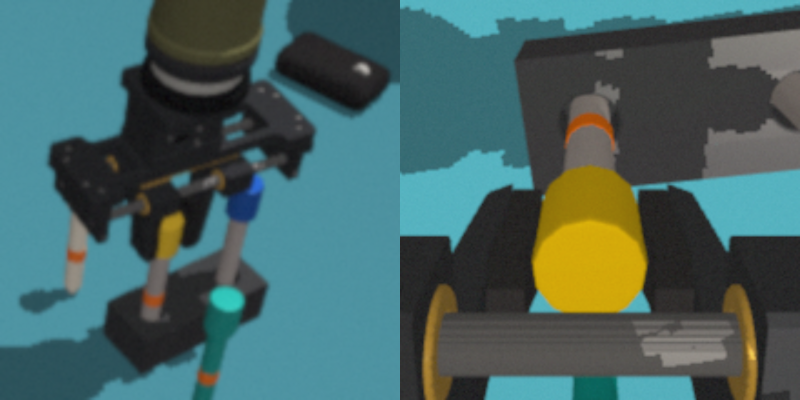

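>>> {"name": "carry_out", "arguments": {"commands": [[[0,0,0,0,0,-1,2],[0,0,0,0,0,-2,2],[0,0,0,0,0,-3.5,2],[0,0,0,0,0,-5,2],[0,0,0,0,0,-7,2],[0,0,0,0,0,-9,2],[0,0,0,0,0,-11,2],[0,0,0,0,0,-12.5,2],[0,0,0,0,0,-12.5,2],[0,0,0,0,0,-12.5,2]]]}}

```text
clock: 4.62
tool_pos: [0.4655, 0.2236, 0.2134]
eef_rot: [0.094, 0.996, 0.001, 0.001]
contact_force: [0.9, -0.1, -2.0]
opening: 0.282
```

```bash
python3 - <<'E'
from h import *
a=snap('scene','s6')['pixels'];snap('wrist','w6')
a=cv2.resize(a[20:220,320:520],(560,560));b=cv2.resize(load('w6')['pixels'][120:400,200:480],(560,560))
cv2.imwrite('pics/c7.png',cv2.resize(np.hstack([a,b]),(800,400))[:,:,::-1])
go([.596,-.0445,.2126],79.2)
E
```

```text
turn [-0.001 -0.001 -0.   ] shift [-17.93 -23.81  -0.06] at [0.4645 0.223  0.2119] t 4.7167 F [-0.69  0.04 -3.06] open 0.283
```

View pics/c7.png

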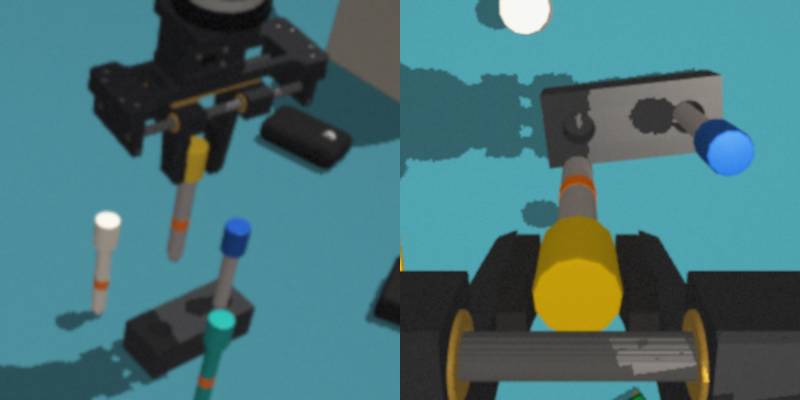

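>>> {"name": "carry_out", "arguments": {"commands": [[[0,0,0,-2.2,-3,0,2],[0,0,0,-4.5,-6,0,2],[0,0,0,-6.7,-9,0,2],[0,0,0,-9,-12,0,2],[0,0,0,-11.2,-15,0,2],[0,0,0,-13.4,-17.9,0,2],[0,0,0,-15.6,-20.8,0,2],[0,0,0,-17,-22.6,0,2],[0,0,0,-17.9,-23.8,0,2],[0,0,0,-17.9,-23.8,0,2]]]}}

```text
clock: 5.55
tool_pos: [0.5966, -0.0481, 0.2109]
eef_rot: [0.097, 0.995, -0.001, -0.001]
contact_force: [-0.9, -0.9, -3.0]
opening: 0.284
```

>>> {"name": "carry_out", "arguments": {"commands": [[[0,0,0,0,0,0,2],[0,0,0,0,0,0,2],[0,0,0,0,0,0,2]]]}}

```text
clock: 5.8
tool_pos: [0.5956, -0.0409, 0.2124]
eef_rot: [0.092, 0.996, 0.001, -0.001]
contact_force: [-0.3, -0.0, -1.4]
opening: 0.282
```

```bash
python3 - <<'E'
from h import *
a=snap('scene','s7')['pixels'];snap('wrist','w7');snap('top','t7')
a=cv2.resize(a[180:340,260:420],(560,560));b=cv2.resize(load('w7')['pixels'][120:400,200:480],(560,560))
cv2.imwrite('pics/c8.png',cv2.resize(np.hstack([a,b]),(800,400))[:,:,::-1])
go([.596,-.0445,.2126],79.2)
E
```

```text
turn [ 0.001 -0.     0.002] shift [-0.04 -0.23  0.01] at [ 0.5961 -0.0422  0.2127] t 5.95 F [ 0.07  0.49 -1.47] open 0.286
```

View pics/c8.png

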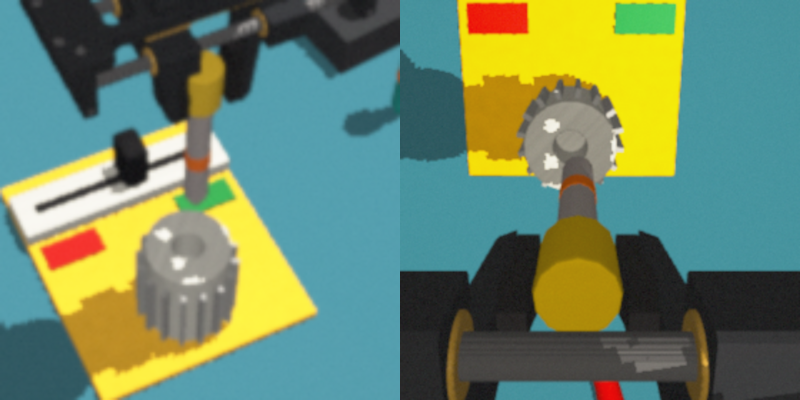

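View pics/t7.png

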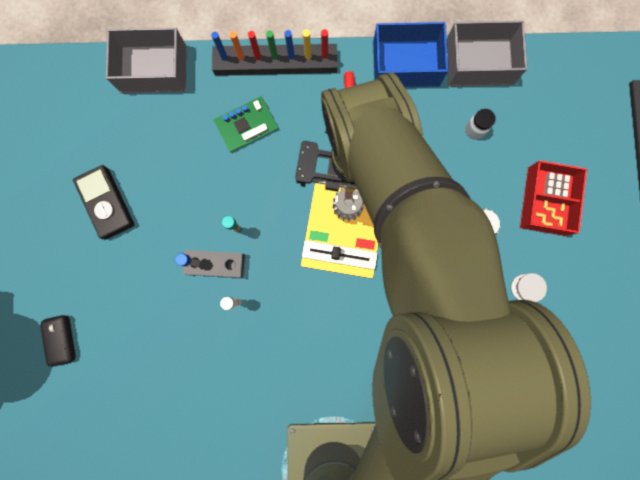

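```bash
cat >> h.py <<'E'
def tri(a,ua,b,ub):
    o1,d1=ray(a,*ua);o2,d2=ray(b,*ub)
    x,*_=np.linalg.lstsq(np.stack([d1,-d2],1),o2-o1,rcond=None)
    p,q=o1+d1*x[0],o2+d2*x[1];return ((p+q)/2).round(4),round(float(np.linalg.norm(p-q)),4)
def big(s,lo,hi,box):
    h=cv2.cvtColor(s['pixels'],cv2.COLOR_RGB2HSV);m=cv2.inRange(h,lo,hi);k=np.zeros_like(m);x0,y0,x1,y1=box;k[y0:y1,x0:x1]=m[y0:y1,x0:x1]
    n,l,st,c=cv2.connectedComponentsWithStats(k);i=1+np.argmax(st[1:,4]);return c[i].round(1),st[i].tolist()
E
python3 - <<'E'
from h import *
S=load('s7');W=load('w7')
b1=big(S,(3,130,60),(14,255,255),(325,235,350,255));b2=big(W,(3,130,50),(14,255,255),(305,230,350,270));print(b1,b2)
print('band',tri(S,b1[0],W,b2[0]), 'reproj of expected',proj(S,[.596,-.0445,.183]),proj(W,[.596,-.0445,.183]))
h1=big(S,(18,120,60),(35,255,255),(333,200,352,227));print(h1)
print('tip exp',proj(S,[.596,-.0445,.135]),proj(W,[.596,-.0445,.135]),'bore exp',proj(S,[.596,-.0445,.088]),proj(W,[.596,-.0445,.088]))
a=cv2.resize(S['pixels'][220:320,300:380],(640,800));
b=cv2.resize(W['pixels'][165:265,270:370],(800,800))
cv2.imwrite('pics/c9a.png',cv2.resize(a,(480,600))[:,:,::-1]);cv2.imwrite('pics/c9b.png',cv2.resize(b,(600,600))[:,:,::-1])
E
```

```text
(array([338.4, 245.2]), [334, 242, 10, 7, 44]) (array([323.8, 247.7]), [312, 242, 25, 17, 170])
band (array([ 0.5927, -0.0403,  0.1715]), 0.0035) reproj of expected [336.60696366 243.57411527] [320.88421949 260.37804847]
(array([342.1, 213.9]), [335, 200, 15, 27, 309])
tip exp [335.82978131 261.42501083] [321.39771342 238.53797778] bore exp [335.13730304 277.33036091] [321.75158379 223.48706231]
```

View pics/c9a.png

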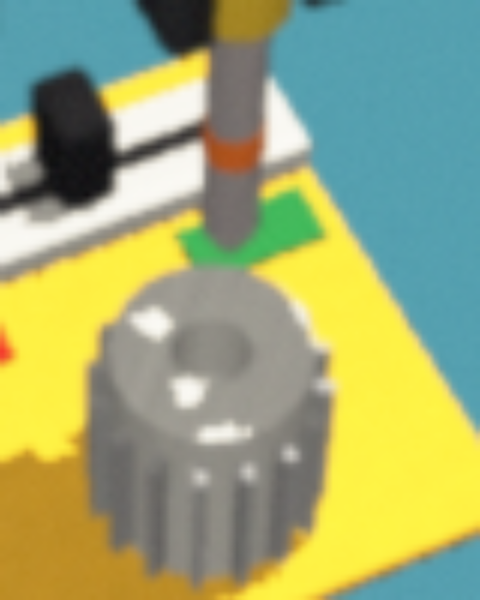

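View pics/c9b.png

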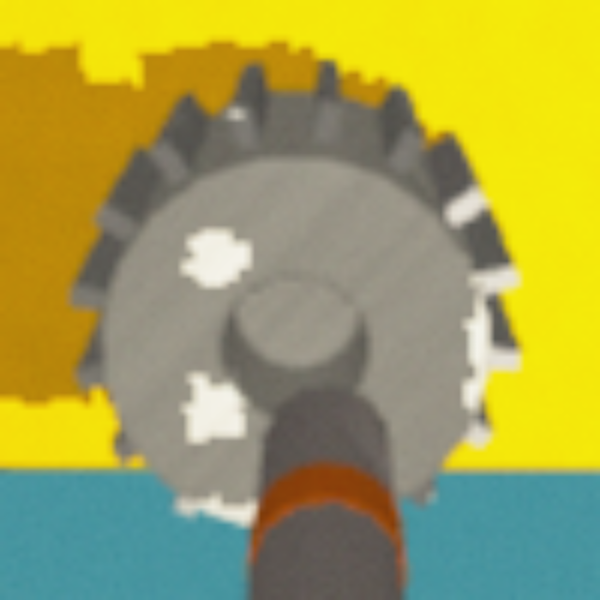

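>>> {"name": "carry_out", "arguments": {"commands": [[[0,0,0,0,-0.2,0.8,2],[0,0,0,0,-0.4,1.6,2],[0,0,0,0,-0.4,2.4,2],[0,0,0,0,-0.4,3.2,2],[0,0,0,0,-0.4,3.6,2],[0,0,0,0,-0.4,3.6,2],[0,0,0,0,-0.4,3.6,2],[0,0,0,0,-0.4,3.6,2]]]}}

```text
clock: 6.62
tool_pos: [0.5959, -0.0476, 0.1767]
eef_rot: [0.094, 0.996, 0.0, 0.0]
contact_force: [-0.1, 0.5, -1.1]
opening: 0.284
```

```bash
cat > look.py <<'E'
import sys
from h import *
n=sys.argv[1]
S=snap('scene','s'+n);W=snap('wrist','w'+n)
go([.596,-.0445,.2126],79.2)
a=cv2.resize(S['pixels'][200:320,290:380],(600,800));b=cv2.resize(W['pixels'][165:285,270:370],(500,600))
cv2.imwrite('pics/c%s.png'%n,np.hstack([cv2.resize(a,(300,400)),cv2.resize(b,(334,400))])[:,:,::-1])
cv2.imwrite('pics/c%s.png'%n,cv2.resize(np.hstack([cv2.resize(a,(300,400)),cv2.resize(b,(334,400))]),(800,505))[:,:,::-1])
E
python3 look.py 10
```

```text
turn [ 0.     0.001 -0.   ] shift [ 0.05  0.31 -3.57] at [ 0.596  -0.0476  0.1769] t 6.7167 F [ 0.38  0.49 -2.38] open 0.281
```

View pics/c10.png

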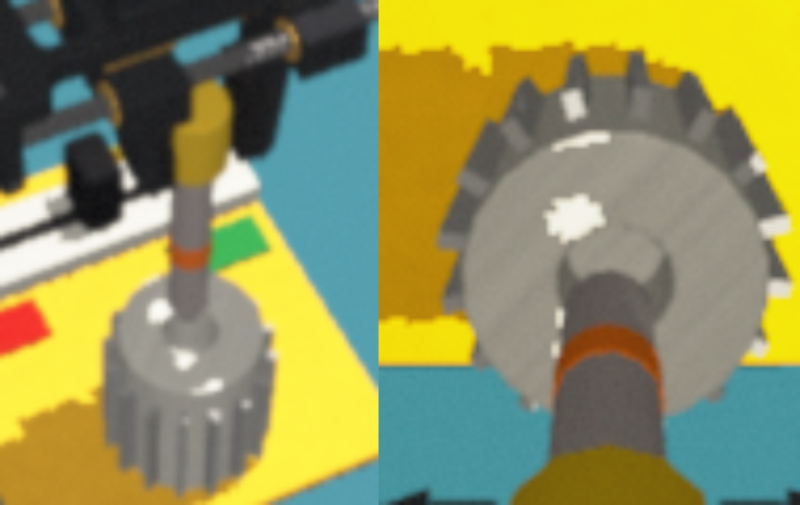

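```bash
python3 - <<'E'
from h import *
W=load('w10');S=load('s10')
im=W['pixels']
# bore on wrist (col,row)
u=(270+(615-378)/4.2,165+280/4.2); b=onz(W,*u,.088);print('bore',u,b)
z=.1767-.0776
for dx in(-.003,0,.003):
    print(dx,proj(W,b+[dx-.008,0.0015,z+.009-.088]),proj(W,b+[dx-.004,0.0015,z-.088]))
print('seen shoulder',270+(610-378)/4.2,165+272/4.2)
g=cv2.cvtColor(im,cv2.COLOR_RGB2GRAY);print(g[210:245,324].tolist())
bs=proj(S,[.596,-.0445,.088]);print('scene bore exp',bs,'tip exp',proj(S,[.596,-.0445,z]))
g=cv2.cvtColor(S['pixels'],cv2.COLOR_RGB2GRAY)
for v in range(262,286):print(v,g[v,322:352].tolist())
E
```

```text
bore (326.42857142857144, 231.66666666666666) [ 0.59482798 -0.04654984  0.088     ]
-0.003 [325.83392711 224.71248894] [326.74527383 226.6781964 ]
0 [326.58734505 228.54621839] [327.46736158 230.36143892]
0.003 [327.33554502 232.35339648] [328.18463546 234.02012671]
seen shoulder 325.23809523809524 229.76190476190476
[151, 150, 149, 145, 145, 145, 141, 141, 139, 145, 150, 150, 146, 144, 145, 149, 152, 153, 143, 113, 89, 93, 89, 91, 87, 90, 88, 92, 90, 88, 93, 89, 82, 81, 79]
scene bore exp [335.13730304 277.33036091] tip exp [335.29522253 273.70314978]
262 [225, 224, 224, 225, 225, 225, 225, 211, 144, 103, 101, 103, 105, 105, 103, 102, 100, 115, 132, 139, 138, 136, 136, 153, 180, 197, 203, 216, 224, 224]
263 [225, 224, 224, 224, 225, 224, 224, 214, 155, 110, 107, 106, 107, 107, 105, 105, 105, 116, 135, 140, 141, 149, 174, 203, 215, 223, 224, 225, 225, 226]
264 [225, 225, 224, 225, 226, 224, 216, 199, 144, 107, 107, 112, 111, 112, 112, 108, 106, 117, 139, 158, 183, 199, 214, 222, 224, 224, 225, 225, 226, 225]
265 [225, 225, 225, 228, 231, 223, 188, 165, 124, 106, 108, 111, 111, 112, 1
[... 2478 characters left out ...]
 139, 138, 136, 129, 132, 141, 151, 153, 151, 154, 154, 153, 154, 152, 152, 149]
282 [153, 154, 156, 156, 151, 150, 151, 150, 162, 171, 156, 156, 156, 151, 145, 140, 136, 138, 143, 150, 152, 153, 155, 155, 154, 154, 153, 150, 152, 144]
283 [157, 156, 157, 155, 152, 151, 154, 156, 174, 202, 210, 206, 199, 182, 159, 148, 145, 148, 152, 153, 152, 153, 153, 154, 152, 152, 153, 153, 150, 140]
284 [158, 158, 156, 154, 150, 153, 154, 155, 159, 193, 230, 240, 239, 227, 197, 157, 154, 155, 152, 152, 153, 153, 156, 153, 152, 154, 152, 151, 149, 130]
285 [156, 156, 155, 152, 151, 152, 153, 154, 158, 189, 234, 248, 247, 239, 205, 162, 154, 155, 150, 151, 152, 154, 155, 155, 153, 154, 154, 149, 142, 121]
```

>>> {"name": "carry_out", "arguments": {"commands": [[[0,0,0,0,0.15,0,2],[0,0,0,0,0.15,0.4,2],[0,0,0,0,0.15,0.8,2],[0,0,0,0,0.15,1.2,2],[0,0,0,0,0.15,1.6,2],[0,0,0,0,0.15,2,2],[0,0,0,0,0.15,2.0,2],[0,0,0,0,0.15,2.0,2]]]}}

```text
clock: 7.38
tool_pos: [0.5957, -0.0462, 0.1561]
eef_rot: [0.094, 0.996, 0.0, -0.0]
contact_force: [0.1, 1.0, -2.3]
opening: 0.281
```

```bash
python3 look.py 11
```

```text
turn [ 0.  0. -0.] shift [ 0.04  0.17 -5.6 ] at [ 0.5961 -0.0462  0.1566] t 7.4833 F [-0.19  0.68 -1.88] open 0.283
```

View pics/c11.png

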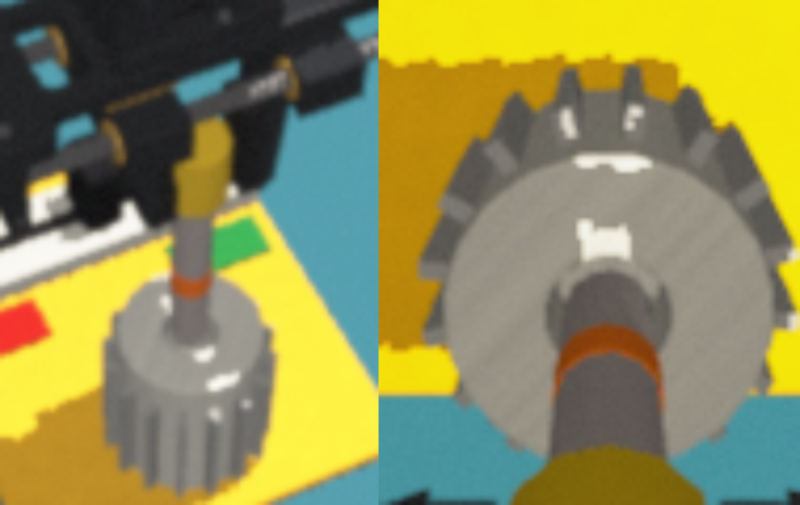

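>>> {"name": "carry_out", "arguments": {"commands": [[[0,0,0,0,0,0.4,2],[0,0,0,0,0,0.8,2],[0,0,0,0,0,1.2,2],[0,0,0,0,0,1.5,2],[0,0,0,0,0,1.8,2],[0,0,0,0,0,1.8,2]]]}}

```text
clock: 7.98
tool_pos: [0.5954, -0.0462, 0.1377]
eef_rot: [0.094, 0.996, -0.0, -0.001]
contact_force: [-0.1, 0.4, -1.3]
opening: 0.282
```

>>> {"name": "carry_out", "arguments": {"commands": [[[0,0,0,0,0,0.1,2],[0,0,0,0,0,0.2,2],[0,0,0,0,0,0.3,2],[0,0,0,0,0,0.4,2],[0,0,0,0,0,0.5,2]]]}}

```text
clock: 8.4
tool_pos: [0.596, -0.0462, 0.1336]
eef_rot: [0.094, 0.996, 0.0, 0.0]
contact_force: [-0.3, -0.6, 5.4]
opening: 0.285
```

>>> {"name": "carry_out", "arguments": {"commands": [[[0,0,0,0,0,0.1,2],[0,0,0,0,0,0.1,2],[0,0,0,0,0,0.1,2]]]}}

```text
clock: 8.65
tool_pos: [0.5968, -0.0463, 0.1335]
eef_rot: [0.094, 0.996, 0.0, 0.001]
contact_force: [-0.8, -0.3, 6.1]
opening: 0.282
```

```bash
python3 look.py 12
```

```text
turn [ 0.     0.002 -0.   ] shift [ 0.09  0.16 -7.9 ] at [ 0.5968 -0.0463  0.1336] t 8.75 F [ 0.23 -0.53  6.03] open 0.286
```

View pics/c12.png

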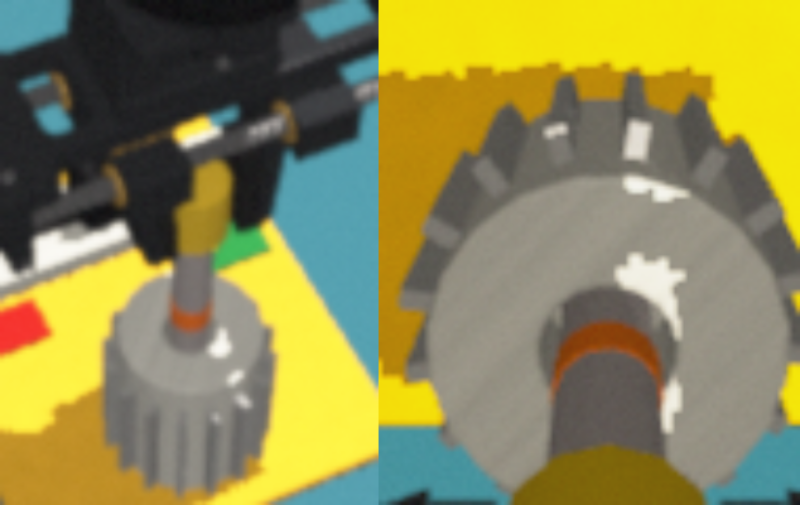

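>>> {"name": "carry_out", "arguments": {"commands": [[[0,0,0,0,0,0.1,2],[0,0,0,0,0,0.2,2],[0,0,0,0,0,0.2,2],[0,0,0,0,0,0.2,2]]]}}

```text
clock: 9.08
tool_pos: [0.5983, -0.0463, 0.1333]
eef_rot: [0.094, 0.996, 0.0, 0.003]
contact_force: [-1.5, -1.2, 15.0]
opening: 0.283
```

```bash
python3 look.py 13; python3 - <<'E'
from h import *
for n in('s12','s13'):
    print(big(load(n),(3,130,60),(14,255,255),(325,260,350,290)))
E
```

```text
turn [ 0.001  0.006 -0.001] shift [ 0.21  0.14 -7.93] at [ 0.5983 -0.0463  0.1333] t 9.1833 F [-0.41 -0.94 14.99] open 0.283
(array([334.9, 275.6]), [331, 273, 9, 6, 36])
(array([334.9, 275.9]), [331, 273, 9, 6, 34])
```

>>> {"name": "carry_out", "arguments": {"commands": [[[0,0,0,0,0,-0.2,2],[0,0,0,0,0,-0.3,2],[0,0,0,0,0,-0.3,3.5],[0,0,0,0,0,-0.3,5.5],[0,0,0,0,0,-0.3,5.5],[0,0,0,0,0,-0.3,5.5],[0,0,0,0,0,-0.3,5.5]]]}}

```text
clock: 9.77
tool_pos: [0.5958, -0.0462, 0.1333]
eef_rot: [0.094, 0.996, 0.0, -0.0]
contact_force: [-0.2, 0.2, 1.3]
opening: 0.617
```

```bash
python3 look.py 14
```

```text
turn [ 0. -0. -0.] shift [ 0.02  0.17 -7.92] at [ 0.5959 -0.0462  0.1334] t 9.8667 F [-0.96 -1.02  0.02] open 0.622
```

View pics/c14.png

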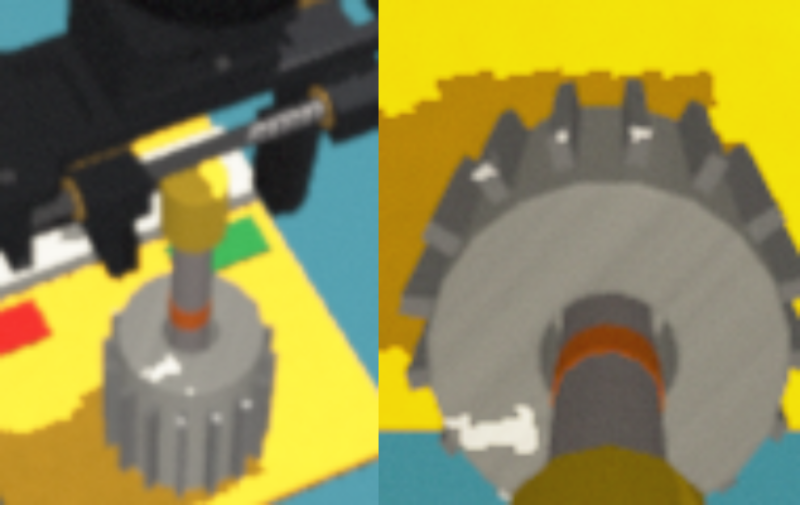

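Released. The rod stands in the bore with the orange band showing just above the rim, so the target is the red end. Now retreat upward.

>>> {"name": "carry_out", "arguments": {"commands": [[[0,0,0,0,0,-1,5.5],[0,0,0,0,0,-2,5.5],[0,0,0,0,0,-4,5.5],[0,0,0,0,0,-6,5.5],[0,0,0,0,0,-8,5.5],[0,0,0,0,0,-10,5.5],[0,0,0,0,0,-11,5.5],[0,0,0,0,0,-11,5.5]]]}}

```text
clock: 10.53
tool_pos: [0.5977, -0.046, 0.2468]
eef_rot: [0.094, 0.996, 0.0, 0.003]
contact_force: [-0.2, 0.9, -0.4]
opening: 0.621
```

```bash
python3 - <<'E'
from h import *
s=snap('scene','s15');snap('wrist','w15');t=load('t7')
cv2.imwrite('pics/c15.png',np.hstack([cv2.resize(s['pixels'][180:350,250:400],(400,453)),cv2.resize(t['pixels'][190:290,295:395],(400,453))])[:,:,::-1])
g=[.5273,.0256];rd=[.5064,-.0838]
S0=load('scene0');T0=load('top0')
m=big(T0,(0,0,0),(180,255,70),(325,243,345,263));m2=big(S0,(0,0,0),(180,255,60),(303,228,322,254));print(m,m2,tri(T0,m[0],S0,m2[0]),onz(T0,*m[0],.055))
E
```

```text
(array([337.7, 253.6]), [332, 248, 13, 11, 61]) (array([311.4, 243.4]), [303, 232, 19, 22, 240]) (array([ 0.4823, -0.0168,  0.0389]), 0.0044) [ 0.4797858  -0.01818888  0.055     ]
```

View pics/c15.png

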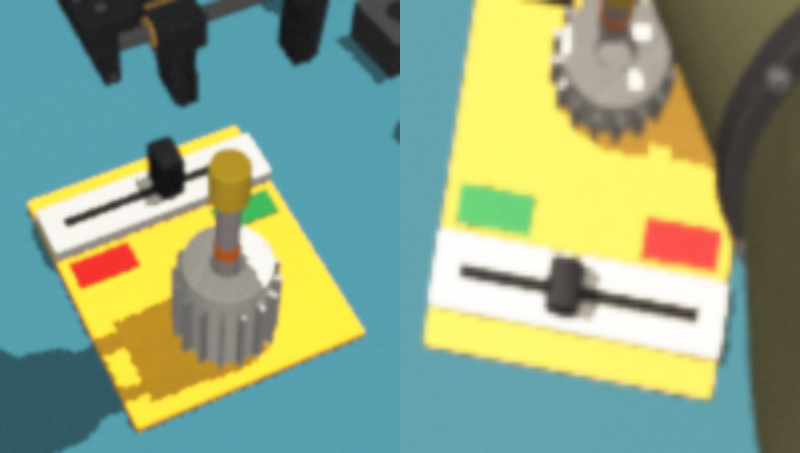

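View pics/w15.png

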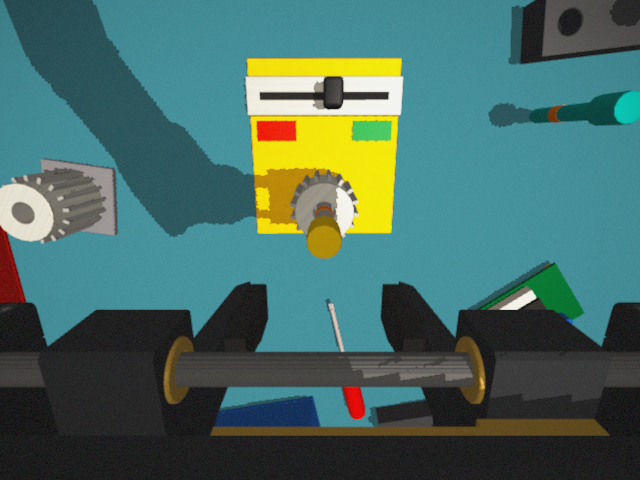

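```bash
python3 - <<'E'
from h import *
go([.483,-.017,.15],79.2)
W=load('w15');S=load('s15')
for p in([.4823,-.0168,.04],[.483,-.017,.062]):print(proj(W,p),proj(S,p))
print(big(W,(0,0,0),(180,255,60),(318,70,350,115)))
E
```

```text
turn [-0.  0. -0.] shift [11.63  0.76  9.35] at [ 0.5958 -0.0463  0.2436] t 10.6333 F [-0.23 -0.45 -0.25] open 0.626
[332.16109888  92.29862415] [310.21834643 243.11406777]
[332.61413187  90.40057122] [310.15668964 236.29873098]
(array([331.8,  93.9]), [318, 77, 32, 32, 361])
```

>>> {"name": "carry_out", "arguments": {"commands": [[[0,0,0,2.5,0,0,5.5],[0,0,0,5,0.3,0,5.5],[0,0,0,8,0.5,0,5.5],[0,0,0,10.5,0.8,1.5,5.5],[0,0,0,11.6,0.8,4,5.5],[0,0,0,11.6,0.8,7,5.5],[0,0,0,11.6,0.8,9.4,5.5],[0,0,0,11.6,0.8,9.4,5.5],[0,0,0,11.6,0.8,9.4,5.5]]]}}

```text
clock: 11.38
tool_pos: [0.482, -0.0166, 0.1483]
eef_rot: [0.094, 0.996, -0.0, -0.002]
contact_force: [-0.3, -0.0, 0.6]
opening: 0.628
```

```bash
cat > look2.py <<'E'
import sys
from h import *
n=sys.argv[1]
S=snap('scene','s'+n);W=snap('wrist','w'+n)
go([.483,-.017,.06],79.2)
cv2.imwrite('pics/c%s.png'%n,np.hstack([cv2.resize(S['pixels'][150:320,230:400],(400,400)),cv2.resize(W['pixels'][130:430,175:475],(400,400))])[:,:,::-1])
E
python3 look2.py 16
```

```text
turn [ 0.     0.001 -0.   ] shift [ 0.1  -0.07  9.01] at [ 0.484  -0.0165  0.1501] t 11.4833 F [-0.76  0.15 -0.27] open 0.624
```

View pics/c16.png

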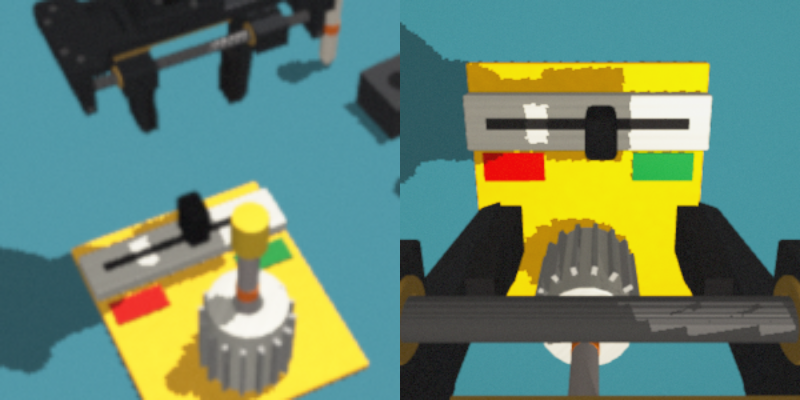

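>>> {"name": "carry_out", "arguments": {"commands": [[[0,0,0,0,0,2,5.5],[0,0,0,0,0,4,5.5],[0,0,0,0,0,6,5.5],[0,0,0,0,0,8,5.5],[0,0,0,0,0,9.5,5.5],[0,0,0,0,0,10.5,5.5],[0,0,0,0,0,11.5,5.5],[0,0,0,0,0,11.5,5.5],[0,0,0,0,0,11.5,5.5]]]}}

```text
clock: 12.23
tool_pos: [0.4844, -0.0165, 0.0352]
eef_rot: [0.094, 0.996, 0.0, 0.001]
contact_force: [-0.5, 0.2, -0.3]
opening: 0.622
```

```bash
python3 look2.py 17
```

```text
turn [ 0.001  0.002 -0.001] shift [ 0.14 -0.07 -2.44] at [ 0.4845 -0.0166  0.0356] t 12.3333 F [0.31 0.31 0.55] open 0.626
```

View pics/c17.png

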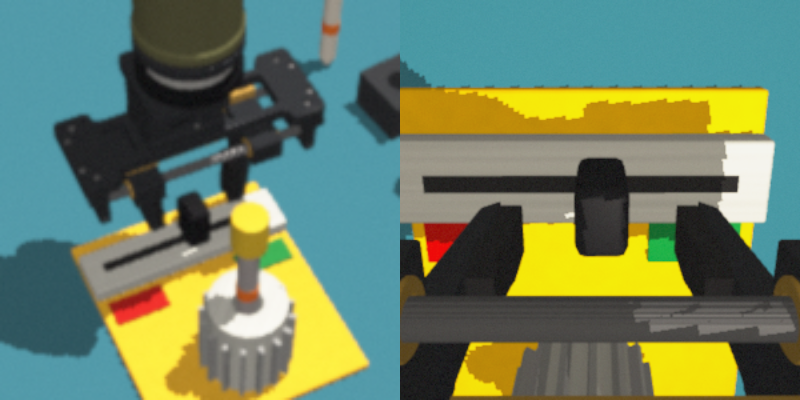

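>>> {"name": "carry_out", "arguments": {"commands": [[[0,0,0,0,0,0.2,5.5],[0,0,0,0,0,0.4,5.5],[0,0,0,0,0,0.6,5.5],[0,0,0,0,0,0.8,5.5]]]}}

```text
clock: 12.67
tool_pos: [0.4836, -0.0166, 0.0265]
eef_rot: [0.094, 0.996, 0.0, 0.0]
contact_force: [0.3, -0.8, -0.8]
opening: 0.626
```

>>> {"name": "carry_out", "arguments": {"commands": [[[0,0,0,0,0,0.2,5.5],[0,0,0,0,0,0.4,5.5],[0,0,0,0,0,0.6,5.5],[0,0,0,0,0,0.8,5.5],[0,0,0,0,0,0.8,5.5]]]}}

```text
clock: 13.08
tool_pos: [0.4832, -0.0165, 0.0181]
eef_rot: [0.094, 0.996, -0.0, -0.0]
contact_force: [0.5, 0.4, -0.7]
opening: 0.624
```

```bash
python3 look2.py 18
```

```text
turn [-0. -0. -0.] shift [ 0.03 -0.05 -4.16] at [ 0.4834 -0.0166  0.0184] t 13.1833 F [-0.5  -0.31  0.36] open 0.626
```

View pics/c18.png

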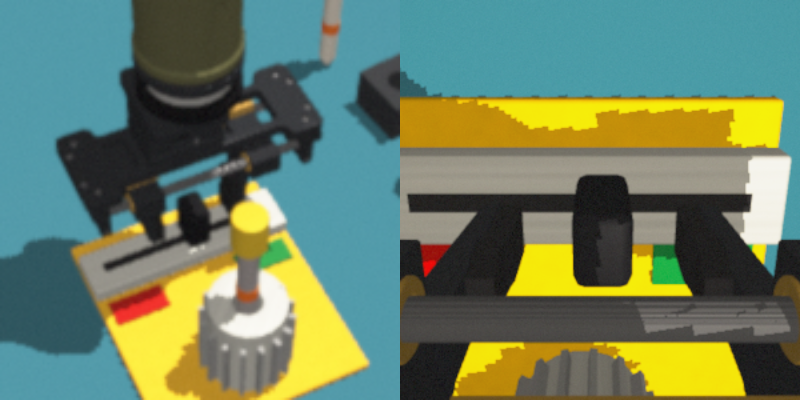

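>>> {"name": "carry_out", "arguments": {"commands": [[[0,0,0,0,0,0.3,4],[0,0,0,0,0,0.6,2.8],[0,0,0,0,0,0.6,2.8],[0,0,0,0,0,0.6,2.8],[0,0,0,0,0,0.6,2.8]]], "force": 10}}

```text
clock: 13.6
tool_pos: [0.4834, -0.0166, 0.0124]
eef_rot: [0.094, 0.996, 0.0, -0.0]
contact_force: [-0.9, -0.5, 0.0]
opening: 0.321
```

>>> {"name": "carry_out", "arguments": {"commands": [[[0,0,0,0,-0.5,0,2.8],[0,0,0,0,-1.0,0,2.8],[0,0,0,0,-1.5,0,2.8],[0,0,0,0,-2.0,0,2.8],[0,0,0,0,-2.5,0,2.8],[0,0,0,0,-2.5,0,2.8]]]}}

```text
clock: 14.1
tool_pos: [0.4785, -0.0429, 0.0126]
eef_rot: [0.095, 0.995, -0.001, -0.0]
contact_force: [0.3, -0.7, -0.6]
opening: 0.319
```

```bash
python3 look2.py 19
```

```text
turn [-0.001 -0.    -0.002] shift [ 0.02  2.55 -4.75] at [ 0.4784 -0.0421  0.0125] t 14.2 F [0.42 0.87 0.3 ] open 0.314
```

View pics/c19.png

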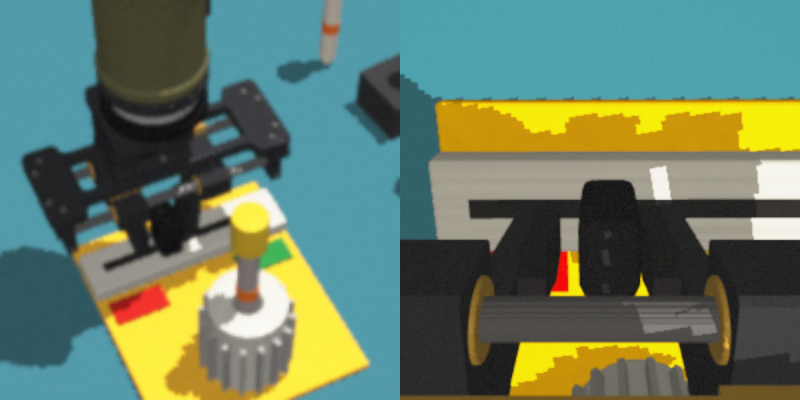

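>>> {"name": "carry_out", "arguments": {"commands": [[[0,0,0,0,-0.6,0,2.8],[0,0,0,0,-1.2,0,2.8],[0,0,0,0,-1.8,0,2.8],[0,0,0,0,-2.4,0,2.8],[0,0,0,0,-3.0,0,2.8],[0,0,0,0,-3.4,0,2.8],[0,0,0,0,-3.4,0,2.8]]]}}

```text
clock: 14.78
tool_pos: [0.472, -0.0762, 0.0125]
eef_rot: [0.095, 0.995, -0.001, -0.0]
contact_force: [-1.1, 0.3, -0.1]
opening: 0.319
```

>>> {"name": "carry_out", "arguments": {"commands": [[[0,0,0,0,-0.2,0,2.8],[0,0,0,0,-0.4,0,2.8],[0,0,0,0,-0.6,0,2.8],[0,0,0,0,-0.8,0,2.8]]]}}

```text
clock: 15.12
tool_pos: [0.4709, -0.0821, 0.0125]
eef_rot: [0.094, 0.996, 0.0, -0.0]
contact_force: [0.9, 1.8, -0.4]
opening: 0.316
```

```bash
python3 look2.py 20
```

```text
turn [-0.    -0.    -0.001] shift [ 0.03  6.69 -4.75] at [ 0.4708 -0.0828  0.0125] t 15.2167 F [-0.15 -0.49  0.27] open 0.321
```

View pics/c20.png

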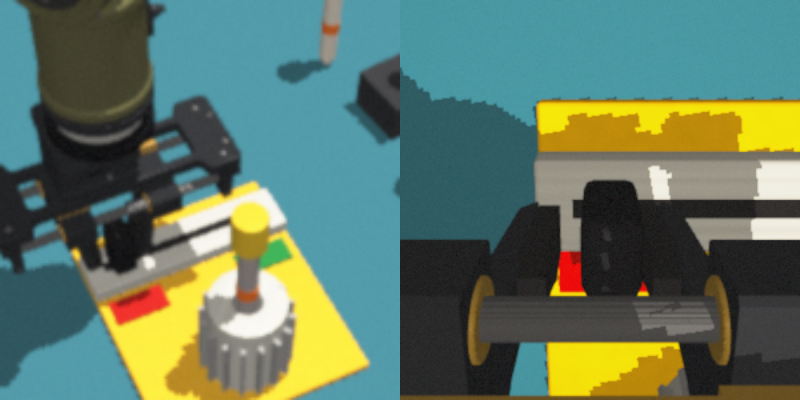

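>>> {"name": "carry_out", "arguments": {"commands": [[[0,0,0,0,-0.15,0,2.8],[0,0,0,0,-0.3,0,2.8],[0,0,0,0,-0.45,0,2.8],[0,0,0,0,-0.6,0,2.8],[0,0,0,0,-0.6,0,2.8]]]}}

```text
clock: 15.63
tool_pos: [0.4699, -0.0874, 0.0125]
eef_rot: [0.094, 0.996, 0.001, 0.0]
contact_force: [-0.6, 5.2, 0.2]
opening: 0.316
```

>>> {"name": "carry_out", "arguments": {"commands": [[[0,0,0,0,-0.1,0,2.8],[0,0,0,0,-0.2,0,2.8],[0,0,0,0,-0.3,0,2.8],[0,0,0,0,-0.4,0,2.8],[0,0,0,0,-0.4,0,2.8]]]}}

```text
clock: 16.05
tool_pos: [0.4701, -0.0874, 0.0124]
eef_rot: [0.092, 0.996, 0.003, 0.001]
contact_force: [-0.3, 11.3, 0.9]
opening: 0.313
```

>>> {"name": "carry_out", "arguments": {"commands": [[[0,0,0,0,0.3,0,2.8],[0,0,0,0,0.6,0,2.8],[0,0,0,0,0.6,0,5],[0,0,0,0,0.6,0,5],[0,0,0,0,0.6,0,5],[0,0,0,0,0.6,0,5]]]}}

```text
clock: 16.55
tool_pos: [0.47, -0.0872, 0.0125]
eef_rot: [0.095, 0.995, -0.0, -0.0]
contact_force: [0.4, 0.4, 0.2]
opening: 0.566
```

>>> {"name": "carry_out", "arguments": {"commands": [[[0,0,0,0,0,-1,5],[0,0,0,0,0,-3,5],[0,0,0,0,0,-6,5],[0,0,0,0,0,-9,5],[0,0,0,0,0,-12,5],[0,0,0,0,0,-15,5],[0,0,0,0,0,-18,5],[0,0,0,0,0,-20,5],[0,0,0,0,0,-20,5],[0,0,0,0,0,-20,5]]]}}

```text
clock: 17.38
tool_pos: [0.4705, -0.087, 0.2133]
eef_rot: [0.095, 0.995, -0.0, 0.001]
contact_force: [-0.2, 0.7, -0.7]
opening: 0.57
```

```bash
python3 look2.py 21; python3 - <<'E'
from h import *
snap('top','t21')
E
```

```text
turn [-0.001 -0.002 -0.001] shift [-0.08  7.12 15.16] at [ 0.4692 -0.0868  0.2116] t 17.4833 F [-0.52 -0.12 -0.33] open 0.569
```

View pics/c21.png

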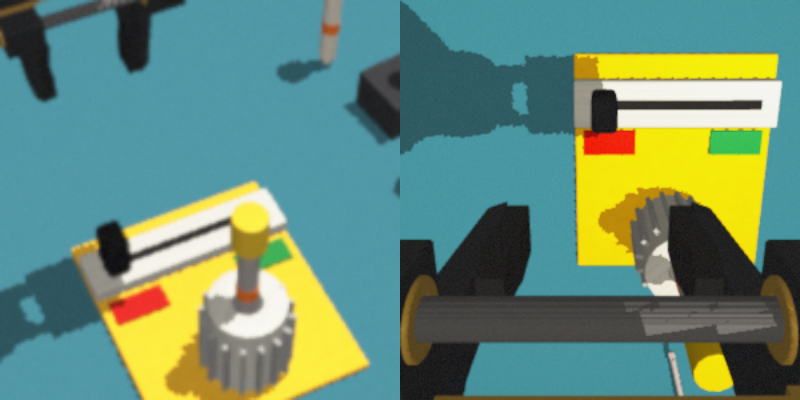

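View pics/s21.png

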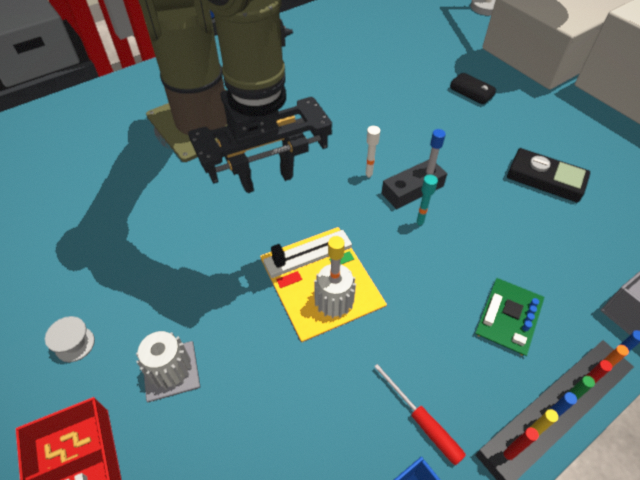

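```bash
python3 - <<'E'
from plant import r
print(r.finish_job())
E
```

```text
the job is handed in; nothing more can be done
None
```

I lowered the yellow-headed depth rod into the housing on the yellow plate and left it standing there. The orange band still shows, so I pushed the black tally slide all the way to the red end. The job was handed in about 17.5 s after the start.

**Bottoming:** The rod stayed in the gripper until it touched down, with its tip about 32 mm below the rim, which matches the shallower bore. Pushing down with about 15 N moved it no further. After release, the pictures show it standing with the band just above the rim.

**Tally slide:** It stopped dead at the red end. Pushing harder, up to about 11 N, gave no more movement, and the last pictures show it at the red end with the gripper clear of everything.

**Checks that disagreed:**
- **Fingertips:** In the pictures they stand about 25–35 mm higher than the stated tool geometry. I set the grasp and push heights from the pictures, and nothing unexpected was touched.
- **Camera positions:** The wrist camera and the fixed scene camera differed by a few millimetres. I re-centred the rod on the bore from close-up views before lowering it.

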